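# Close the sample vial case

## Task

Close the sample vial case: fold the upright orange flap all the way down over the vials first, and only then swing the blue lid over it until it is fully shut. Only push, with the fingertips or the outside of the fingers: grip and pick up nothing (never take the flap or lid between the fingers), do not touch the vials in the case, and leave the other things on the worktop where they are.

Things in the scene. Friction and masses are not known exactly. Their poses are not given: they have to be found in the camera images.
- vial_case: grey open-topped case, fixed. 62 mm along its x, 132 mm along its y, rim 80 mm above the worktop, walls 5 mm; turned -0.45 to 0.85 rad about z. Origin: centre of its underside. x points from the front wall (nearer the robot, with the flap) to the back; y from the lid's hinge wall (robot's right) to the left wall; z up. A row of wells holds three vials, whose caps reach 63 mm
- flap (a joint): orange hold-down flap, hinged along the case's y near the front wall. 0 rad: upright; grows as its free edge goes toward the case's +x and down; 1.571: flat over the vials, at its stop, upper face 71 mm above the worktop, clear of the vials. Starts at 0 to 0.3. Friction hinge, 0.06 N m: stays where it is left
- flap_edge (a point): middle of the free edge of the flap, a stiff plate 112 mm wide (case's y), 46 mm from hinge to free edge, 4 mm thick; the point turns with the flap
- flap_hinge (a point): middle of the flap's hinge line, at x = -22, y = 0, z = 69 mm in the case's frame; the hinge lies at the plate's half thickness
- lid (a joint): blue lid, hinged along the case's x on its right (-y) rim. 0 rad: fully shut on the rim, upper face 89 mm above the worktop; grows as its free edge goes up and over to the case's -y; 1.571: vertical. Starts at 1.62 to 1.9, leaning away from the case. Friction hinge, 0.22 N m: stays where it is left, so must be pushed all the way. Below 1.35 it would clash with a flap still up
- lid_edge (a point): middle of the free edge of the lid, a plate 64 mm (case's x) by 134 mm, 8 mm thick; at half thickness, 133 mm from the hinge. From here a black lip, 40 mm wide and 6 mm thick, stands out 12 mm further. The point turns with the lid
- lid_hinge (a point): middle of the lid's hinge line, at x = 0, y = -66, z = 81 mm in the case's frame, on the underside of the plate
- vial_1: clear sample vial with white cap, 27 mm across, 58 mm tall, loose in a well of the case; origin at the centre of its underside
- vial_2: the same with a blue cap
- vial_3: the same with a white cap
- spare_vial: bystander: loose vial, 27 x 58 mm, left of the case; origin under its centre
- buffer_bottle: bystander: white screw-cap bottle with a red band, 49 mm across, 100 mm tall, behind the case; origin under its centre
- marker_pen: bystander: black and white marker, 135 mm long, lying in front of the sink; origin under its centre
- stopper: bystander: red-brown rubber stopper, 35 mm across, 26 mm tall, behind the case; origin under its centre
- small_beaker: bystander: small glass beaker, 60 mm across and tall, left of the case; origin under its centre
- digital_refractometer: bystander: white and blue pocket instrument, 112 x 56 x 31 mm, right of the sink; origin under its centre

How it is judged:
By the outcome, as a careful person would: the job done as asked, in the order asked, and still so for the second after the job is handed in, with the robot touching nothing.
It also fails if it takes over 51 s, if anything falls off the work surface, if the arm or the gripper's body presses on something with over 40 N, if the wrist force passes 120 N, or if a joint passes its speed limit or range.

## Robot

A 6-joint arm with a two-finger parallel gripper is mounted at the origin on a cart in front of the work surface, level with it; the furniture and walls round the work are solid. World frame = base frame: x ahead of the robot, y to its left, z up, the work surface at z = 0. Lengths are in m, angles in rad, forces in N, time in s.
With the tool pointing down it reaches from about 0.3 to 0.85 m from the base axis. Payload 5.4 kg.
Tool frame: the origin (TCP) lies midway between the tips of the shut fingers; the grasp point (between the pads) lies 19 mm behind it; y points along the fingers, z is the direction in which the jaws open and shut, and the axes are right-handed (so a half turn about y gives the same grasp; the last joint's range is limited). The gripper opens to 85 mm and grips with 20 to 120 N. Pads are 22 mm wide; open, the fingers measure 114 mm over their backs; the gripper's body (76 mm by 85 mm) begins 54 mm behind the grasp point. The pads swing forward as they close: fully open they stand 13 mm farther back than shut.
Start: joints at [-1.445, 0.158, 1.597, -0, 1.386, -0.21], TCP at [0.189, -0.543, 0.209] pointing down, gripper open.
Joint ranges: [-2.91, 2.91], [-0.94, 2.29], [0.18, 2.7], [-1.29, 4.43], [0.17, 2.64], [-3, 3]. Speed limits (rad/s): [2.57, 2.57, 3.14, 3.14, 3.14, 3.14].

## Interface

Orientations are given as a unit quaternion [w, x, y, z].
In Python, from cell import ctrl gives the robot as it stands.
- The arm moves only by the tool play_rows, never from a script. Its argument "commands" is a list of rows, each a list of 7 numbers: the opening, from 0 (shut) to 1 (fully open), then the shift along the world's x, y, z in units of 0.4 m (1.0 is 0.4 m), then the turn, a rotation vector about the world's x, y, z in units of 45 degrees (1.0 is 45 degrees). In form: [[claw, dx, dy, dz, rx, ry, rz], ...]. A call has 1 to 20 rows; each row is the pose to reach, as a shift and turn from the pose commanded when the call began; what a row does not reach only later rows make up. A row lasts 1/10 s, in which the tool goes at most 50 mm and 8.59 degrees, less where a joint would pass 70% of its speed; a pose out of reach is approached as far as the arm can. A call with a number of a shift or a turn outside -1 to 1 is refused whole. A call with a gripper value outside its range is refused whole. The fingers move at their own pace and stop on an object; "force" is the grip in N (left out, the last holds). Time passes only in rows, so rows that repeat a pose let the fingers close. It gives the time, the measured TCP pose, the force and the opening at its end, in the units of the state.
- ctrl.get_obs(): the state, without advancing time (a new reading comes with each control period).
- ctrl.capture(name): name is "scene" or "top" or "wrist"; returns a dict with "image" (480x640x3 uint8, red, green, blue), "mtx" (3x3 intrinsics, pixels), "pose" (4x4, takes a point from camera to world coordinates); the wrist camera has in their place "tool_from_camera" (4x4, takes a point from camera to tool coordinates, whose origin is the TCP and whose axes are the tool frame's). Camera axes: x right, y up, looking along -z (the intrinsics and any distortion apply to the point x, -y, -z); pixel columns grow to the right and rows downward; lengths in m; the calibration is good to about 2 mm. A picture is of the moment at which its call begins: read the wrist's pose just before it. There is no depth.
- ctrl.sign_off(): hands the job in, once; it reports no verdict.
The state is a dict: "time_s": time; "joint_pos": joint angles; "dq": joint speeds; "joint_torque": joint torques, N m; "position": TCP position; "tool_rot": TCP orientation; "contact_force": force on the tool from outside, world axes, zero at the start; "wrist_torque": the same for the moment, N m; "finger_gap": finger opening in m.
Only numpy, scipy, OpenCV 4.12 (cv2) and the standard library are available. Lean on these libraries where they do the work, as an engineer would, in place of code of your own. Each camera call takes 0.05 s, during which the arm holds its last target. There are 200 camera calls.

## Working session

There is one attempt and no reset: what is moved stays moved. The work goes in short steps, Python scripts to look and compute and a tool call to move; the robot and the scene stay as the last step left them, time stands still between calls to the robot, and variables do not carry over. Pictures are saved under pics/ and viewed, about 8 in all and at most 12, crops included, and the job is handed in when it is done.

Besides the shell and the picture viewer there is one more tool, called by a JSON object that holds its "api" and its "payload", one argument or row to a line. play_rows: Moves the arm, as the interface text tells. Its arguments: {"type":"object","properties":{"commands":{"type":"array"},"force":{"type":"number"}},"required":["commands"]}

```bash
mkdir -p pics
python3 - <<'E'
from cell import ctrl
import cv2,numpy as np,pickle
o=ctrl.get_obs();print({k:np.round(v,3).tolist() for k,v in o.items()})
d={n:ctrl.capture(n) for n in("scene","top")}
pickle.dump(d,open('d0.pkl','wb'))
for n in d: cv2.imwrite(f'pics/{n}0.png',d[n]['image'][...,::-1]);print(n,d[n]['mtx'],np.round(d[n]['pose'],3),d[n].keys())
E
```

```text
{'time_s': 0.0, 'joint_pos': [-1.445, 0.159, 1.598, -0.0, 1.386, -0.21], 'dq': [0.001, -0.0, 0.0, 0.001, -0.001, 0.001], 'joint_torque': [-0.0, -39.599, -33.143, -0.0, 0.008, -0.0], 'position': [0.189, -0.542, 0.208], 'tool_rot': [0.118, -0.118, 0.698, -0.696], 'contact_force': [-0.344, -0.624, -0.048], 'wrist_torque': [-0.027, 0.034, -0.024], 'finger_gap': 0.085}
scene [[472.46242417   0.         313.08878475]
 [  0.         472.46242417 241.91527159]
 [  0.           0.           1.        ]] [[-0.893  0.321 -0.314  0.197]
 [-0.449 -0.653  0.61   0.835]
 [-0.01   0.686  0.728  0.92 ]
 [ 0.     0.     0.     1.   ]] dict_keys(['image', 'mtx', 'pose'])
top [[564.39578048   0.         323.82383099]
 [  0.         564.39578048 242.18278181]
 [  0.           0.           1.        ]] [[-0.004  0.995 -0.102  0.433]
 [-1.    -0.003  0.008  0.139]
 [ 0.008  0.102  0.995  1.434]
 [ 0.     0.     0.     1.   ]] dict_keys(['image', 'mtx', 'pose'])
```

View pics/scene0.png

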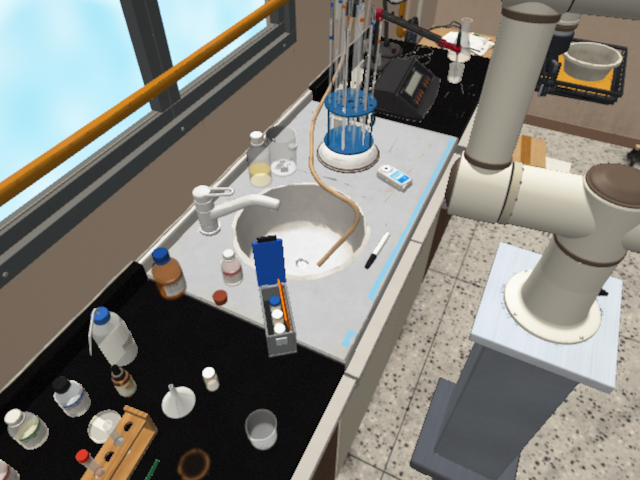

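View pics/top0.png

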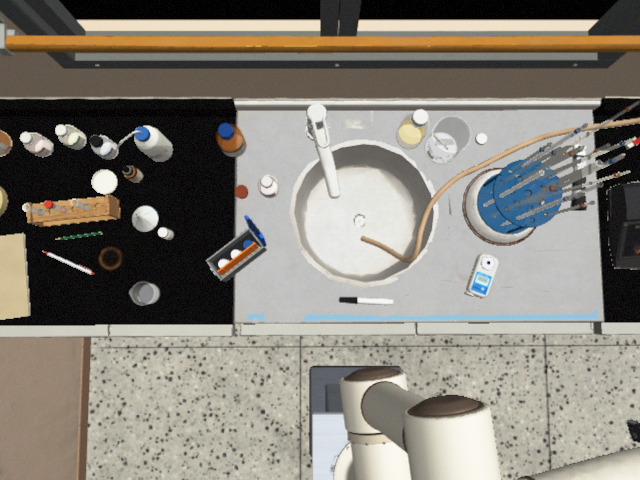

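The scene view shows the case at about (278,325), with the lid up at (268,260). In the top view the case is at about (236,252). I'll zoom in on both.

```bash
cat > h.py <<'E'
import numpy as np,cv2
def proj(c,P,pose=None):
    T=np.linalg.inv(c['pose'] if pose is None else pose);p=np.atleast_2d(P)@T[:3,:3].T+T[:3,3]
    q=p*[1,-1,-1];q=q@c['mtx'].T;return q[:,:2]/q[:,2:]
def ray(c,uv,pose=None):
    T=c['pose'] if pose is None else pose
    d=np.linalg.inv(c['mtx'])@[uv[0],uv[1],1];d=T[:3,:3]@(d*[1,-1,-1]);return T[:3,3],d
def onz(c,uv,z,pose=None):
    o,d=ray(c,uv,pose);return o+d*(z-o[2])/d[2]
E
python3 - <<'E'
import pickle,cv2,numpy as np
d=pickle.load(open('d0.pkl','rb'))
a=d['top']['image'][205:285,195:275];b=d['scene']['image'][230:360,240:310]
a=cv2.resize(a,None,fx=5,fy=5,interpolation=cv2.INTER_CUBIC);b=cv2.resize(b,None,fx=4.5,fy=4.5,interpolation=cv2.INTER_CUBIC)
out=np.zeros((590,760,3),np.uint8);out[:400,:400]=a;out[:b.shape[0],420:420+b.shape[1]]=b
cv2.imwrite('pics/crop0.png',out[...,::-1])
E
```

```text
(no output)
```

View pics/crop0.png

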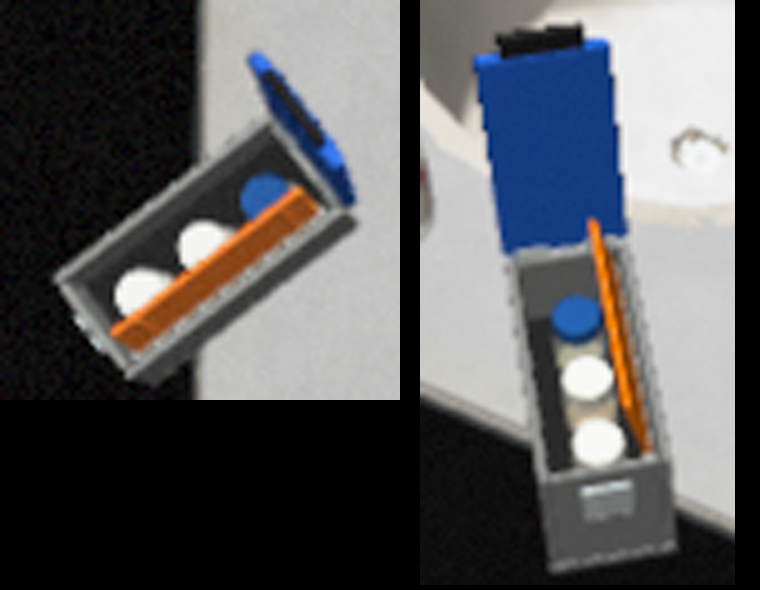

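Top crop: the rim corners are back-left (58,278), front-left (130,377), front-right (355,215) and back-right (268,123). The orange flap is nearly upright, and the lid leans away to the right. Next I compute the poses.

Run:
```python
import pickle;from h import *
from scipy.optimize import least_squares as ls
d=pickle.load(open('d0.pkl','rb'));t,s=d['top'],d['scene']
ct=np.array([(58,278),(130,377),(355,215),(268,123)])/5+[195,205]
for p in ct: print(onz(t,p,.08).round(4))
# scene rim: back-left(545,475) front-left(672,458), front-right?(625,238) back-right(508,255); bottom BL(552,570) FL(675,548)
cs=(np.array([(545,475),(672,458),(508,255)])-[420,0])/4.5+[240,230]
for p in cs: print('s',onz(s,p,.08).round(4))
L=np.array([[31,66],[-31,66],[-31,-66],[31,-66]])/1e3
def W(x,P): 
    c,s_=np.cos(x[2]),np.sin(x[2]);P=np.atleast_2d(P);return np.c_[x[0]+c*P[:,0]-s_*P[:,1],x[1]+s_*P[:,0]+c*P[:,1],P[:,2]]
R=np.c_[L,np.full(4,.08)]
f=lambda x:np.r_[(proj(t,W(x,R))-ct).ravel(),(proj(s,W(x,R[[0,1,3]]))-cs).ravel()]
r=ls(f,[.38,.35,.6]);x=r.x;print(x,r.fun.round(1))
# angles: flap edge and lid lip from both views
fe=lambda a:W(x,[[-.022+.046*np.sin(a),y,.069+.046*np.cos(a)] for y in(-.056,.056)])
le=lambda b:W(x,[[X,-.066+.133*np.cos(b),.081+.133*np.sin(b)] for X in(.032,-.032)])
for a in(0,.1,.2,.3): print('flap',a,((proj(t,fe(a))-[195,205])*5).round(0).tolist(),((proj(s,fe(a))-[240,230])*4.5+[420,0]).round(0).tolist())
for b in(1.6,1.7,1.8,1.9): print('lid',b,((proj(t,le(b))-[195,205])*5).round(0).tolist(),((proj(s,le(b))-[240,230])*4.5+[420,0]).round(0).tolist())
```

```text
[0.5276 0.4087 0.08  ]
[0.48   0.3735 0.08  ]
[0.5575 0.2665 0.08  ]
[0.6022 0.3088 0.08  ]
s [0.5247 0.409  0.08  ]
s [0.4768 0.3752 0.08  ]
s [0.6059 0.3073 0.08  ]
[0.54145865 0.33956794 0.65157521] [-0.9  0.6  0.1  1.4 -0.7  0.3  1.2 -1.6 -1.   0.4  0.4 -0.7  0.2 -0.5]
flap 0 [[316.0, 207.0], [123.0, 353.0]] [[613.0, 208.0], [648.0, 397.0]]
flap 0.1 [[310.0, 200.0], [117.0, 345.0]] [[604.0, 210.0], [638.0, 399.0]]
flap 0.2 [[304.0, 192.0], [112.0, 338.0]] [[595.0, 212.0], [628.0, 401.0]]
flap 0.3 [[299.0, 185.0], [107.0, 330.0]] [[586.0, 215.0], [619.0, 404.0]]
lid 1.6 [[242.0, 69.0], [330.0, 185.0]] [[479.0, 65.0], [618.0, 45.0]]
lid 1.7 [[267.0, 51.0], [355.0, 167.0]] [[476.0, 45.0], [614.0, 26.0]]
lid 1.8 [[292.0, 34.0], [380.0, 149.0]] [[474.0, 29.0], [611.0, 10.0]]
lid 1.9 [[316.0, 17.0], [404.0, 132.0]] [[472.0, 15.0], [607.0, -4.0]]
```

Run:
```python
from scipy.spatial.transform import Rotation as Ro;import numpy as np
q=[0.118,-0.118,0.698,-0.696];R=Ro.from_quat(q[1:]+q[:1]).as_matrix();print(R.round(3))
yaw=np.arctan2(R[1,2],R[0,2]);g=.6516+np.pi/2
print('yaw jaw',yaw,'turn',(g-yaw+np.pi/2)%np.pi-np.pi/2)
c,s=np.cos(.6516),np.sin(.6516)
for n,x,y,z in [('pre',-75,15,150),('down',-70,15,89),('push',0,15,89),('press',0,15,70),('up',0,15,260),('lid',0,-130,260)]:
  print(n,(.5415+(c*x-s*y)/1e3).round(4),(.3396+(s*x+c*y)/1e3).round(4),z/1e3)
```

```text
[[-0.944 -0.     0.329]
 [-0.329  0.003 -0.944]
 [-0.    -1.    -0.003]]
yaw jaw -1.2353820453837567 turn 0.31618571858886035
pre 0.4728 0.306 0.15
down 0.4767 0.3091 0.089
push 0.5324 0.3515 0.089
press 0.5324 0.3515 0.07
up 0.5324 0.3515 0.26
lid 0.6203 0.2362 0.26
```

{"api": "play_rows", "payload": {
  "commands": [
    [0,0.65,0.95,0,0,0,0.4],
    [0,0.65,0.95,0,0,0,0.4],
    [0,0.65,0.95,0,0,0,0.4],
    [0,0.65,0.95,0,0,0,0.4],
    [0,0.65,0.95,0,0,0,0.4],
    [0,0.65,0.95,0,0,0,0.4],
    [0,0.65,0.95,0,0,0,0.4],
    [0,0.65,0.95,0,0,0,0.4],
    [0,0.65,0.95,0,0,0,0.4],
    [0,0.65,0.95,0,0,0,0.4],
    [0,0.65,0.95,0,0,0,0.4],
    [0,0.65,0.95,0,0,0,0.4]
  ],
  "force": 40
}}

```text
time_s: 1.3
position: [0.4489, -0.1636, 0.2087]
tool_rot: [0.225, -0.226, 0.67, -0.67]
contact_force: [-0.0, -0.2, -0.4]
finger_gap: -0.0002
```

{"api": "play_rows", "payload": {
  "commands": [
    [0,0.06,1,0,0,0,0],
    [0,0.06,1,0,0,0,0],
    [0,0.06,1,0,0,0,0],
    [0,0.06,1,0,0,0,0],
    [0,0.06,1,0,0,0,0],
    [0,0.06,1,0,0,0,0],
    [0,0.06,1,0,0,0,0],
    [0,0.06,1,0,0,0,0],
    [0,0.06,1,0,0,0,0]
  ]
}}

```text
time_s: 2.2
position: [0.4734, 0.2401, 0.2088]
tool_rot: [0.227, -0.227, 0.67, -0.669]
contact_force: [1.6, -1.0, -0.1]
finger_gap: -0.0002
```

{"api": "play_rows", "payload": {
  "commands": [
    [0,0,0.175,-0.1,0,0,0],
    [0,0,0.175,-0.2,0,0,0],
    [0,0,0.175,-0.25,0,0,0],
    [0,0,0.175,-0.25,0,0,0],
    [0,0,0.175,-0.25,0,0,0]
  ]
}}

```text
time_s: 2.7
position: [0.4743, 0.3053, 0.1094]
tool_rot: [-0.225, 0.225, -0.67, 0.671]
contact_force: [0.4, 0.3, 0.9]
finger_gap: -0.0
```

Run:
```python
from cell import ctrl
import cv2,numpy as np
o=ctrl.get_obs();print(o['position'],o['joint_pos'],o['time_s'])
a=ctrl.capture('scene')['image'][190:370,220:370]
b=ctrl.capture('wrist')['image']
out=np.zeros((540,800,3),np.uint8);out[:,:450]=cv2.resize(a,(450,540));out[:262,450:]=cv2.resize(b,(350,262))
cv2.imwrite('pics/p1.png',out[...,::-1])
```

```text
[0.47431401 0.30527387 0.1094138 ] [ 3.57991297e-01  2.27440458e-01  1.72296456e+00 -5.79089682e-04
  1.19177421e+00  1.28132867e+00] 2.7
```

View pics/p1.png

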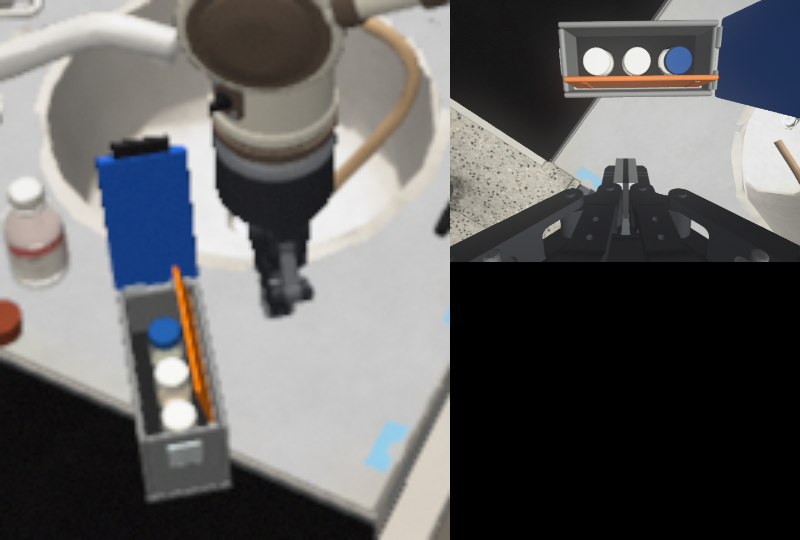

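{"api": "play_rows", "payload": {
  "commands": [
    [0,0,0,-0.045,0,0,0],
    [0,0.02,0.015,-0.045,0,0,0],
    [0,0.04,0.03,-0.045,0,0,0],
    [0,0.06,0.045,-0.045,0,0,0],
    [0,0.08,0.06,-0.045,0,0,0],
    [0,0.1,0.075,-0.045,0,0,0],
    [0,0.12,0.09,-0.045,0,0,0],
    [0,0.135,0.102,-0.045,0,0,0],
    [0,0.147,0.112,-0.045,0,0,0],
    [0,0.147,0.112,-0.045,0,0,0]
  ]
}}

```text
time_s: 3.8
position: [0.5332, 0.3525, 0.0914]
tool_rot: [0.226, -0.225, 0.67, -0.67]
contact_force: [-1.0, -1.0, 0.1]
finger_gap: -0.0002
```

{"api": "play_rows", "payload": {
  "commands": [
    [0,0,0,-0.015,0,0,0],
    [0,0,0,-0.03,0,0,0],
    [0,0,0,-0.04,0,0,0],
    [0,0,0,-0.048,0,0,0],
    [0,0,0,-0.048,0,0,0]
  ]
}}

```text
time_s: 4.3
position: [0.5437, 0.3602, 0.0846]
tool_rot: [0.237, -0.214, 0.673, -0.667]
contact_force: [9.6, 15.5, 26.8]
finger_gap: -0.0003
```

{"api": "play_rows", "payload": {
  "commands": [
    [0,0,0,0.05,0,0,0],
    [0,0,0,0.05,0,0,0]
  ]
}}

```text
time_s: 4.5
position: [0.5344, 0.353, 0.0956]
tool_rot: [0.228, -0.224, 0.67, -0.67]
contact_force: [-0.2, -0.1, 0.5]
finger_gap: 0.0002
```

Run:
```python
from cell import ctrl
import cv2,numpy as np
o=ctrl.get_obs();print(o['position'],o['contact_force'],o['time_s'])
a=ctrl.capture('scene')['image'][230:360,225:335]
b=ctrl.capture('wrist')['image'];c=ctrl.capture('top')['image'][205:285,195:275]
out=np.zeros((600,800,3),np.uint8);out[:520,:440]=cv2.resize(a,(440,520),interpolation=2);out[:270,440:]=cv2.resize(b,(360,270));out[275:595,440:760]=cv2.resize(c,(320,320))
cv2.imwrite('pics/p2.png',out[...,::-1])
```

```text
[0.53444788 0.35300551 0.09556541] [-0.23304446 -0.14451474  0.46408612] 4.5
```

View pics/p2.png

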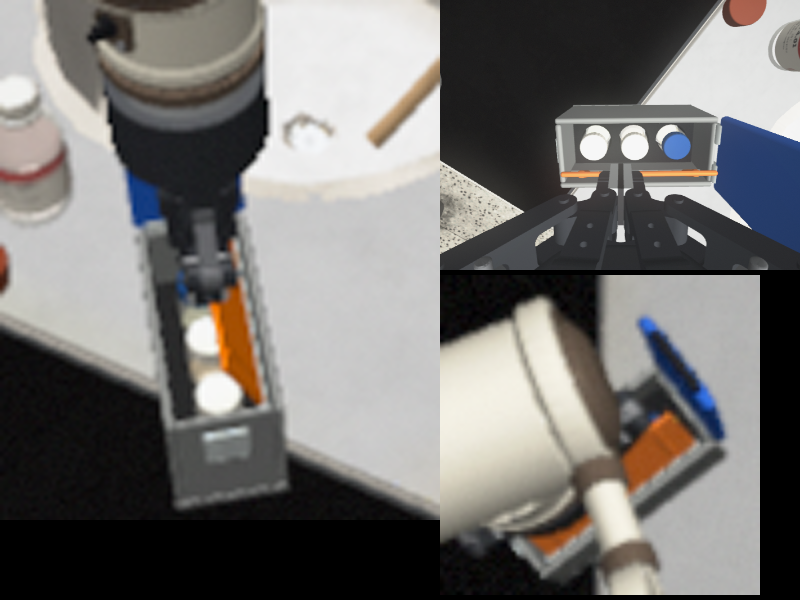

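Wrist view: the fingertip is over the flap edge, at about (625,165). The flap is only about halfway down, and the press force ran along the flap, so its edge seems caught on the finger above the tip. I'll compute the flap angle.

```bash
cat >> h.py <<'E'
from scipy.spatial.transform import Rotation as Ro
X=(.5415,.3396,.6516)
def W(P):
    c,s=np.cos(X[2]),np.sin(X[2]);P=np.atleast_2d(P);return np.c_[X[0]+c*P[:,0]-s*P[:,1],X[1]+s*P[:,0]+c*P[:,1],P[:,2]]
def C(p):
    c,s=np.cos(X[2]),np.sin(X[2]);d=np.array(p)[:2]-X[:2];return np.r_[c*d[0]+s*d[1],-s*d[0]+c*d[1],p[2]]
def wpose(o,c):
    T=np.eye(4);q=o['tool_rot'];T[:3,:3]=Ro.from_quat(np.r_[q[1:],q[0]]).as_matrix();T[:3,3]=o['position'];return T@c['tool_from_camera']
fe=lambda a:W([[-.022+.046*np.sin(a),y,.069+.046*np.cos(a)] for y in(-.056,.056)])
E
python3 - <<'E'
from h import *;from cell import ctrl
o=ctrl.get_obs();w=ctrl.capture('wrist');T=wpose(o,w);s=ctrl.capture('scene')
print('tcp case',C(o['position']),'cam case',C(T[:3,3]), w['tool_from_camera'].round(3).tolist())
print('rim w',(proj(w,W([[-.031,.066,.08],[.031,.066,.08],[-.031,-.066,.08]]),T)*.5625+[440,0]).round())
for a in(.4,.6,.8,1.,1.2):print(a,(proj(w,fe(a),T)*.5625+[440,0]).round().tolist(),((proj(s,fe(a))-[225,230])*4).round().tolist())
b=w['image'][250:480,200:480];cv2.imwrite('pics/p3.png',cv2.resize(b,None,fx=2.5,fy=2.5)[...,::-1])
E
```

```text
tcp case [-0.00130627  0.01563282  0.09003779] cam case [0.0688311  0.01441963 0.25579487] [[-0.0, -0.963, -0.271, -0.07], [-0.001, 0.271, -0.963, -0.166], [1.0, 0.0, -0.001, 0.001], [0.0, 0.0, 0.0, 1.0]]
rim w [[561. 191.]
 [555. 121.]
 [714. 191.]]
0.4 [[721.0, 179.0], [561.0, 180.0]] [[199.0, 194.0], [228.0, 363.0]]
0.6 [[720.0, 166.0], [562.0, 166.0]] [[185.0, 201.0], [213.0, 370.0]]
0.8 [[718.0, 154.0], [563.0, 154.0]] [[174.0, 210.0], [200.0, 379.0]]
1.0 [[715.0, 143.0], [565.0, 144.0]] [[164.0, 219.0], [190.0, 388.0]]
1.2 [[711.0, 135.0], [567.0, 135.0]] [[158.0, 230.0], [183.0, 398.0]]
```

View pics/p3.png

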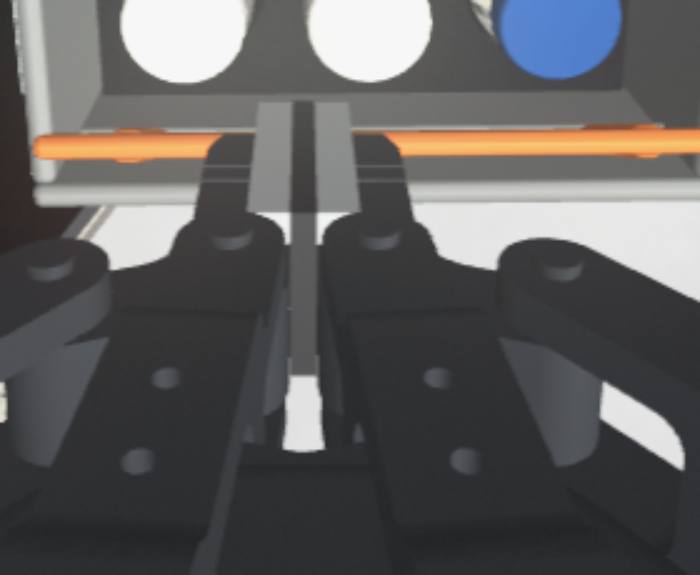

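Run:
```python
from h import *;from cell import ctrl
o=ctrl.get_obs();w=ctrl.capture('wrist');M=w['tool_from_camera'];s=ctrl.capture('scene');t=ctrl.capture('top')
print(o['position'],o['contact_force'],C(o['position']),o['time_s'])
f=lambda P:((proj(w,np.array(P),M)-[200,250])*2.5).round().tolist()
for y in(0,-.02,-.04): print(y,f([[-.011,y,-.008],[.011,y,-.008],[-.011,y,.008],[0,y,0]]))
for n,c in(('s',s),('t',t)):
  h=cv2.cvtColor(c['image'],cv2.COLOR_RGB2HSV);m=cv2.inRange(h,(5,170,90),(18,255,255))
  r=np.zeros_like(m)
  if n=='s': r[250:360,260:310]=1
  else: r[220:285,205:275]=1
  m=m*r;k=np.argwhere(m)[:,::-1]
  q=cv2.convexHull(k.astype(np.int32));q=cv2.approxPolyDP(q,2,True)[:,0];print(n,len(k),q.tolist())
  hg=W([[-.022,y,.069] for y in(-.056,.056)]);print(' hinge',proj(c,hg).round(1).tolist())
  for a in(.2,.4,.6,.8,1.,1.2):print(a,proj(c,fe(a)).round(1).tolist())
```

```text
[0.53077227 0.35111696 0.08956611] [0.44180799 0.0014011  0.46615248] [-0.0015452   0.01566323  0.08956611] 4.75
0 [[250.0, 44.0], [251.0, 160.0], [342.0, 44.0], [296.0, 103.0]]
-0.02 [[243.0, 87.0], [246.0, 215.0], [347.0, 87.0], [295.0, 152.0]]
-0.04 [[235.0, 143.0], [238.0, 285.0], [353.0, 143.0], [294.0, 215.0]]
s 153 [[289, 330], [280, 321], [278, 308], [284, 305]]
 hinge [[284.0, 289.1], [291.6, 330.6]]
0.2 [[278.8, 277.1], [286.2, 319.2]]
0.4 [[274.9, 278.5], [282.0, 320.6]]
0.6 [[271.4, 280.3], [278.2, 322.5]]
0.8 [[268.4, 282.4], [275.0, 324.7]]
1.0 [[266.1, 284.8], [272.5, 327.1]]
1.2 [[264.5, 287.4], [270.8, 329.6]]
t 200 [[257, 246], [223, 273], [218, 271], [251, 239]]
 hinge [[260.1, 248.2], [223.0, 276.4]]
0.2 [[255.8, 243.4], [217.4, 272.5]]
0.4 [[253.7, 240.6], [215.3, 269.6]]
0.6 [[251.9, 238.1], [213.6, 266.9]]
0.8 [[250.4, 236.0], [212.3, 264.7]]
1.0 [[249.3, 234.5], [211.5, 263.0]]
1.2 [[248.7, 233.5], [211.1, 261.9]]
```

{"api": "play_rows", "payload": {
  "commands": [
    [0,0,0,0.1,0,0,0],
    [0,0,0,0.2,0,0,0],
    [0,0,0,0.2,0,0,0]
  ]
}}

```text
time_s: 5.2
position: [0.536, 0.3535, 0.1788]
tool_rot: [0.23, -0.222, 0.67, -0.67]
contact_force: [-0.2, 0.3, 1.1]
finger_gap: -0.0002
```

Run:
```python
from h import *;from cell import ctrl
s=ctrl.capture('scene');t=ctrl.capture('top');o=ctrl.get_obs();w=ctrl.capture('wrist');T=wpose(o,w)
print(o['position'],C(o['position']),o['time_s'])
for n,c in(('s',s),('t',t),('w',w)):
  h=cv2.cvtColor(c['image'],cv2.COLOR_RGB2HSV);m=cv2.inRange(h,(5,150,90),(20,255,255))
  r=np.zeros_like(m)
  if n=='s': r[250:360,260:310]=1
  elif n=='t': r[220:285,205:275]=1
  else: r[:]=1
  m=m*r;k=np.argwhere(m)[:,::-1]
  q=cv2.convexHull(k.astype(np.int32));q=cv2.approxPolyDP(q,2,True)[:,0];print(n,len(k),q.tolist())
  p=T if n=='w' else None
  for a in(.2,.4,.6,.8,1.):print(a,proj(c,fe(a),p).round(1).tolist())
  if n=='w':print('rim',proj(w,W([[-.031,.066,.08],[.031,.066,.08],[.031,-.066,.08],[-.031,-.066,.08]]),T).round())
a=s['image'][215:345,225:335]
out=np.zeros((600,800,3),np.uint8);out[:520,:440]=cv2.resize(a,(440,520),interpolation=2);out[:270,440:]=cv2.resize(w['image'],(360,270));
cv2.imwrite('pics/p4.png',out[...,::-1])
```

```text
[0.53294446 0.35219171 0.17287983] [0.00083373 0.01520044 0.17287983] 5.3
s 342 [[289, 330], [280, 321], [273, 280], [282, 290]]
0.2 [[278.8, 277.1], [286.2, 319.2]]
0.4 [[274.9, 278.5], [282.0, 320.6]]
0.6 [[271.4, 280.3], [278.2, 322.5]]
0.8 [[268.4, 282.4], [275.0, 324.7]]
1.0 [[266.1, 284.8], [272.5, 327.1]]
t 343 [[256, 243], [256, 248], [225, 272], [220, 273], [215, 268], [251, 239]]
0.2 [[255.8, 243.4], [217.4, 272.5]]
0.4 [[253.7, 240.6], [215.3, 269.6]]
0.6 [[251.9, 238.1], [213.6, 266.9]]
0.8 [[250.4, 236.0], [212.3, 264.7]]
1.0 [[249.3, 234.5], [211.5, 263.0]]
w 1721 [[437, 249], [436, 252], [418, 259], [260, 260], [249, 252], [251, 249]]
0.2 [[439.1, 274.0], [249.9, 274.3]]
0.4 [[439.0, 258.5], [250.0, 258.8]]
0.6 [[437.9, 243.3], [250.5, 243.7]]
0.8 [[436.1, 229.5], [251.6, 229.9]]
1.0 [[433.6, 217.8], [253.1, 218.1]]
rim [[245. 282.]
 [240. 192.]
 [445. 191.]
 [438. 282.]]
```

View pics/p4.png

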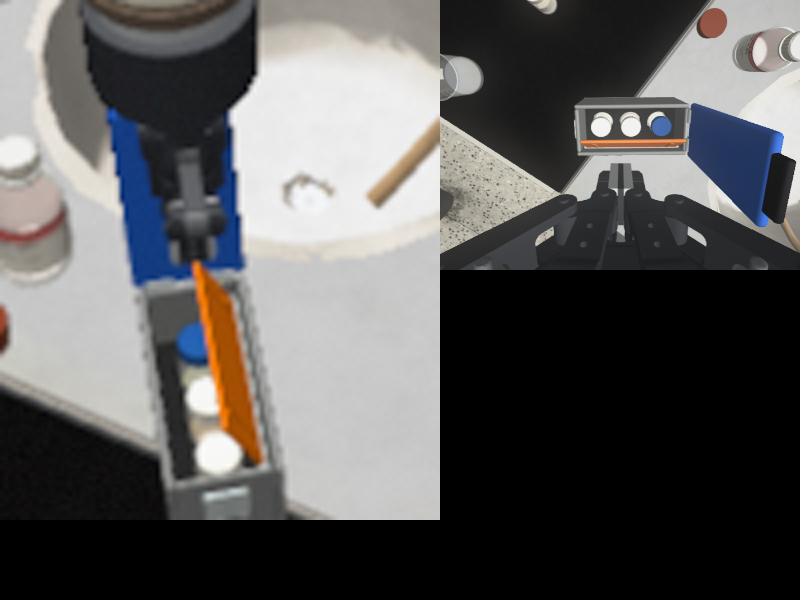

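Run:
```python
from h import *;from cell import ctrl
o=ctrl.get_obs();s=ctrl.capture('scene');w=ctrl.capture('wrist');M=w['tool_from_camera']
print(o['position'],C(o['position']))
c=C(o['position']);B=[[c[0]+dx,c[1]+dy,c[2]+dz] for dz in(0,.02) for dx in(-.011,.011) for dy in(-.0145,.0145)]
print(((proj(s,W(B))-[225,215])*4).round().tolist(),((proj(s,W(c))-[225,215])*4).round())
a=cv2.resize(s['image'][225:295,245:305],(514,600),interpolation=cv2.INTER_CUBIC)
out=np.zeros((600,800,3),np.uint8);out[:,:514]=a;cv2.imwrite('pics/p5.png',out[...,::-1])
print(((proj(s,W(B))-[245,225])*8.57).round().tolist())
```

```text
[0.53190844 0.35173468 0.1710853 ] [-0.0002672   0.01546535  0.1710853 ]
[[220.0, 264.0], [228.0, 309.0], [177.0, 270.0], [184.0, 316.0], [218.0, 239.0], [226.0, 284.0], [174.0, 245.0], [181.0, 291.0]] [[202. 289.]]
[[300.0, 479.0], [317.0, 576.0], [208.0, 493.0], [223.0, 590.0], [295.0, 425.0], [312.0, 522.0], [201.0, 440.0], [216.0, 537.0]]
```

View pics/p5.png

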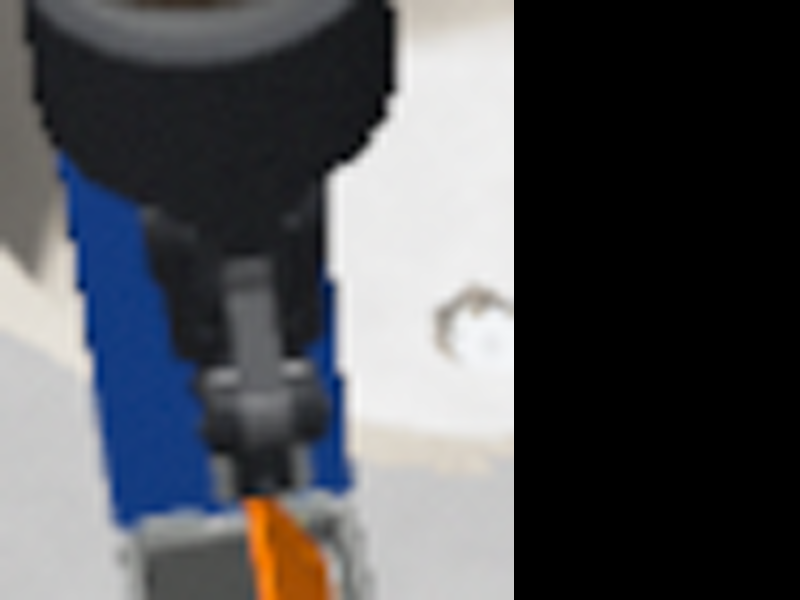

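The views agree that the real fingertip sits about 25 mm behind the reported TCP. So the tip skimmed over the flap edge and then pressed on it, which leaves the flap at about 0.5 rad. I'll go back in front of it and push lower, allowing for that offset.

{"api": "play_rows", "payload": {
  "commands": [
    [0,-0.055,-0.042,0,0,0,0],
    [0,-0.109,-0.083,0,0,0,0],
    [0,-0.109,-0.083,0,0,0,0],
    [0,-0.109,-0.083,-0.1,0,0,0],
    [0,-0.109,-0.083,-0.2,0,0,0],
    [0,-0.109,-0.083,-0.27,0,0,0],
    [0,-0.109,-0.083,-0.27,0,0,0],
    [0,-0.109,-0.083,-0.27,0,0,0]
  ]
}}

```text
time_s: 6.25
position: [0.4888, 0.3188, 0.0636]
tool_rot: [0.225, -0.226, 0.67, -0.67]
contact_force: [0.4, -0.1, -0.5]
finger_gap: 0.0
```

Run:
```python
from h import *;from cell import ctrl
o=ctrl.get_obs();s=ctrl.capture('scene');print(o['position'],C(o['position']),o['contact_force'])
c=C(o['position']);B=[[c[0]+dx,c[1]+dy,c[2]+.025] for dx in(-.011,.011) for dy in(-.008,.008)]
print(((proj(s,W(B))-[245,255])*6.5).round().tolist())
a=cv2.resize(s['image'][255:345,245:325],(520,585),interpolation=cv2.INTER_CUBIC)
cv2.imwrite('pics/p6.png',a[...,::-1])
```

```text
[0.48875679 0.31883785 0.06361931] [-0.05452829  0.01547833  0.06361931] [ 0.36262613 -0.06449793 -0.47128552]
[[408.0, 315.0], [416.0, 354.0], [342.0, 325.0], [350.0, 364.0]]
```

View pics/p6.png

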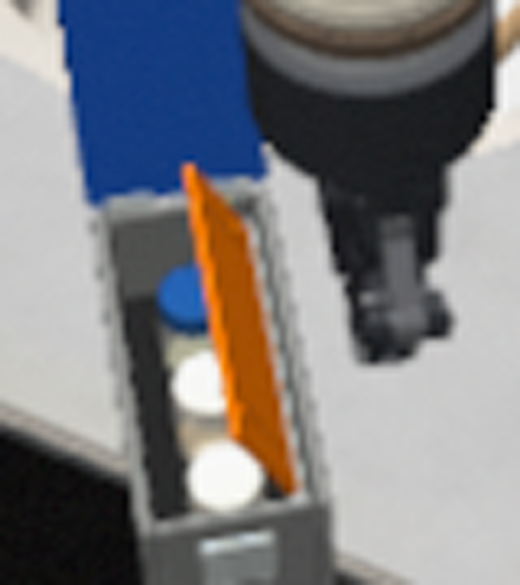

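{"api": "play_rows", "payload": {
  "commands": [
    [0,0.02,0.015,0,0,0,0],
    [0,0.04,0.03,0,0,0,0],
    [0,0.06,0.046,0,0,0,0],
    [0,0.08,0.061,0,0,0,0],
    [0,0.095,0.072,0,0,0,0],
    [0,0.103,0.078,0,0,0,0],
    [0,0.103,0.078,0,0,0,0]
  ]
}}

```text
time_s: 7.0
position: [0.5312, 0.3507, 0.0648]
tool_rot: [0.227, -0.225, 0.67, -0.67]
contact_force: [-0.4, 0.7, 1.4]
finger_gap: 0.0004
```

{"api": "play_rows", "payload": {
  "commands": [
    [0,0,0,-0.01,0,0,0],
    [0,0,0,-0.02,0,0,0],
    [0,0,0,-0.03,0,0,0],
    [0,0,0,-0.036,0,0,0],
    [0,0,0,-0.036,0,0,0]
  ]
}}

```text
time_s: 7.5
position: [0.5297, 0.3498, 0.0489]
tool_rot: [-0.226, 0.226, -0.67, 0.67]
contact_force: [0.7, 0.3, 0.2]
finger_gap: 0.0003
```

{"api": "play_rows", "payload": {
  "commands": [
    [0,0,0,-0.005,0,0,0],
    [0,0,0,-0.01,0,0,0],
    [0,0,0,-0.015,0,0,0],
    [0,0,0,-0.015,0,0,0]
  ]
}}

```text
time_s: 7.9
position: [0.5298, 0.3498, 0.0484]
tool_rot: [-0.226, 0.226, -0.67, 0.67]
contact_force: [-13.1, -6.3, 31.0]
finger_gap: 0.0001
```

{"api": "play_rows", "payload": {
  "commands": [
    [0,0,0,0.1,0,0,0],
    [0,0,0,0.2,0,0,0],
    [0,0,0,0.3,0,0,0],
    [0,0,0,0.4,0,0,0],
    [0,0,0,0.45,0,0,0],
    [0,0,0,0.45,0,0,0]
  ]
}}

```text
time_s: 8.5
position: [0.5312, 0.3505, 0.2271]
tool_rot: [0.228, -0.224, 0.67, -0.67]
contact_force: [0.3, -0.2, -0.2]
finger_gap: -0.0003
```

Run:
```python
from h import *;from cell import ctrl
s=ctrl.capture('scene');o=ctrl.get_obs();w=ctrl.capture('wrist');T=wpose(o,w);t=ctrl.capture('top')
print(o['position'],C(o['position']),o['time_s'])
for n,c in(('s',s),('w',w)):
  h=cv2.cvtColor(c['image'],cv2.COLOR_RGB2HSV);m=cv2.inRange(h,(5,150,90),(20,255,255))
  r=np.zeros_like(m)
  if n=='s': r[250:360,255:310]=1
  else: r[:]=1
  k=np.argwhere(m*r)[:,::-1];q=cv2.approxPolyDP(cv2.convexHull(k.astype(np.int32)),2,True)[:,0];print(n,len(k),q.tolist())
  p=T if n=='w' else None
  for a in(1.2,1.4,1.5,1.571):print(a,proj(c,fe(a),p).round(1).tolist())
out=np.zeros((600,800,3),np.uint8);out[:480,:400]=cv2.resize(s['image'][210:345,235:347],(400,480),interpolation=2);out[:300,400:]=cv2.resize(w['image'],(400,300))
cv2.imwrite('pics/p7.png',out[...,::-1])
```

```text
[0.5300471  0.3499741  0.22414483] [-0.0028149   0.01519432  0.22414483] 8.55
s 856 [[288, 331], [269, 334], [263, 293], [281, 291]]
1.2 [[264.5, 287.4], [270.8, 329.6]]
1.4 [[263.8, 290.0], [269.9, 332.1]]
1.5 [[263.7, 291.3], [269.8, 333.4]]
1.571 [[263.8, 292.2], [269.9, 334.2]]
w 7423 [[408, 180], [404, 231], [269, 231], [268, 180]]
1.2 [[413.2, 190.8], [265.2, 191.1]]
1.4 [[410.8, 186.0], [266.6, 186.2]]
1.5 [[409.6, 184.5], [267.3, 184.7]]
1.571 [[408.8, 183.8], [267.8, 184.0]]
```

View pics/p7.png

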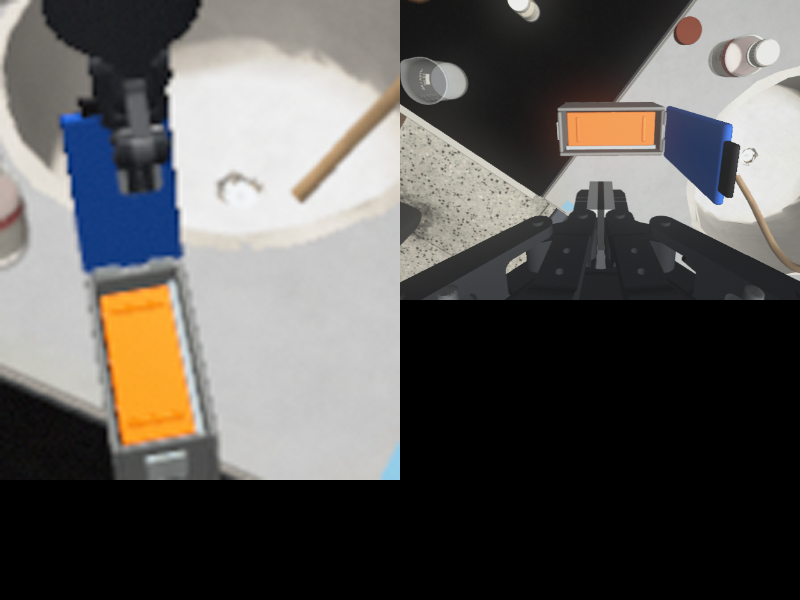

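The flap is flat: its edge pixels match the 1.571 rad prediction to about 1 px. Next is the lid. I rise, turn the tool 90°, and cross over to the hinge side.

{"api": "play_rows", "payload": {
  "commands": [
    [0,0,0,0.07,0,0,0.2],
    [0,0,0,0.07,0,0,0.4],
    [0,0,0,0.07,0,0,0.6],
    [0,0,0,0.07,0,0,0.8],
    [0,0,0,0.07,0,0,1],
    [0,0,0,0.07,0,0,1],
    [0,0,0,0.07,0,0,1]
  ]
}}

```text
time_s: 9.35
position: [0.5287, 0.3494, 0.2485]
tool_rot: [0.463, -0.467, 0.533, -0.532]
contact_force: [-0.3, -0.1, 0.6]
finger_gap: 0.0001
```

{"api": "play_rows", "payload": {
  "commands": [
    [0,0.05,-0.065,0,0,0,0.2],
    [0,0.1,-0.13,0,0,0,0.4],
    [0,0.15,-0.19,0,0,0,0.6],
    [0,0.21,-0.264,0,0,0,0.8],
    [0,0.21,-0.264,0,0,0,1],
    [0,0.21,-0.264,0,0,0,1],
    [0,0.21,-0.264,0,0,0,1]
  ]
}}

```text
time_s: 10.05
position: [0.6133, 0.2438, 0.2495]
tool_rot: [-0.633, 0.634, -0.316, 0.314]
contact_force: [-0.1, -0.8, 0.1]
finger_gap: 0.0002
```

Run:
```python
from h import *;from cell import ctrl
o=ctrl.get_obs();print(C(o['position']),o['position'],o['joint_pos'],o['tool_rot'],o['contact_force'])
```

```text
[-0.0010008  -0.11968727  0.2495105 ] [0.61328971 0.24382797 0.2495105 ] [ 1.95710207e-01  3.58223596e-01  1.27891390e+00  3.34858291e-05
  1.50757560e+00 -4.52576120e-01] [-0.6325448   0.63387363 -0.31559476  0.31383313] [-0.07960717 -0.79996247  0.14164997]
```

{"api": "play_rows", "payload": {
  "commands": [
    [0,0,0,-0.1,0,0,0],
    [0,0,0,-0.206,0,0,0],
    [0,0,0,-0.206,0,0,0],
    [0,0,0,-0.206,0,0,0]
  ]
}}

```text
time_s: 10.45
position: [0.613, 0.2444, 0.1684]
tool_rot: [-0.633, 0.634, -0.315, 0.314]
contact_force: [0.0, 0.3, 1.2]
finger_gap: 0.0
```

{"api": "play_rows", "payload": {
  "commands": [
    [0,-0.027,0.035,0,0,0,0],
    [0,-0.053,0.07,0,0,0,0],
    [0,-0.068,0.089,0,0,0,0],
    [0,-0.082,0.107,0,0,0,0],
    [0,-0.098,0.128,-0.006,0,0,0],
    [0,-0.114,0.149,-0.0125,0,0,0],
    [0,-0.13,0.17,-0.022,0,0,0],
    [0,-0.146,0.191,-0.0325,0,0,0],
    [0,-0.16,0.209,-0.048,0,0,0],
    [0,-0.173,0.227,-0.064,0,0,0],
    [0,-0.173,0.227,-0.064,0,0,0]
  ]
}}

```text
time_s: 11.55
position: [0.5426, 0.3359, 0.1414]
tool_rot: [-0.633, 0.634, -0.315, 0.313]
contact_force: [-0.0, -0.9, 0.6]
finger_gap: 0.0004
```

Run:
```python
from h import *;from cell import ctrl
o=ctrl.get_obs();s=ctrl.capture('scene');w=ctrl.capture('wrist');print(C(o['position']),o['contact_force'],o['time_s'])
out=np.zeros((480,800,3),np.uint8);out[:480,:400]=cv2.resize(s['image'][210:345,235:347],(400,480),interpolation=2);out[:300,400:]=cv2.resize(w['image'],(400,300))
cv2.imwrite('pics/p8.png',out[...,::-1])
```

```text
[-0.00136059 -0.00365187  0.14137527] [-0.02537899 -0.88365712  0.59769064] 11.55
```

View pics/p8.png

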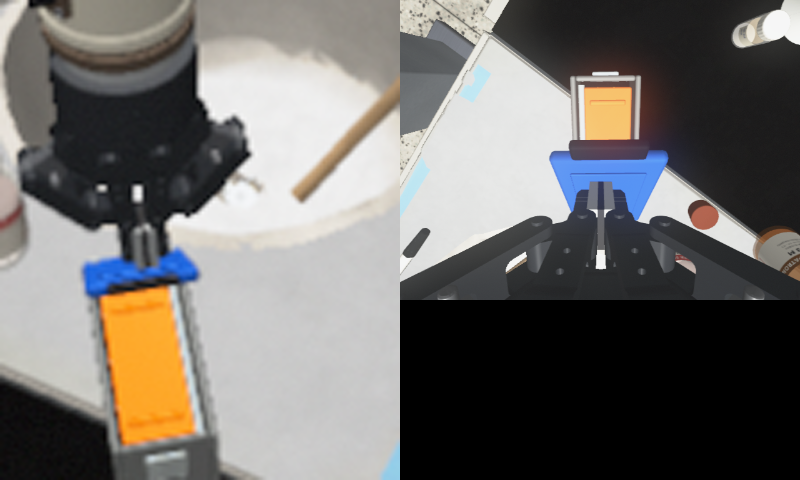

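The lid has come over to about 0.85 rad, with the fingertip on its outer face. I continue along the arc.

{"api": "play_rows", "payload": {
  "commands": [
    [0,-0.012,0.015,-0.019,0,0,0],
    [0,-0.023,0.03,-0.039,0,0,0],
    [0,-0.032,0.042,-0.063,0,0,0],
    [0,-0.041,0.054,-0.086,0,0,0],
    [0,-0.047,0.062,-0.111,0,0,0],
    [0,-0.053,0.07,-0.136,0,0,0],
    [0,-0.056,0.074,-0.155,0,0,0],
    [0,-0.059,0.078,-0.175,0,0,0],
    [0,-0.059,0.078,-0.185,0,0,0],
    [0,-0.059,0.078,-0.185,0,0,0]
  ]
}}

```text
time_s: 12.65
position: [0.5204, 0.366, 0.0683]
tool_rot: [-0.633, 0.634, -0.315, 0.314]
contact_force: [-0.8, 1.0, 0.4]
finger_gap: 0.0001
```

{"api": "play_rows", "payload": {
  "commands": [
    [0,0,0,-0.005,0,0,0],
    [0,0,0,-0.01,0,0,0],
    [0,0,0,-0.015,0,0,0],
    [0,0,0,-0.015,0,0,0]
  ]
}}

```text
time_s: 13.05
position: [0.5214, 0.3664, 0.0665]
tool_rot: [0.634, -0.633, 0.314, -0.314]
contact_force: [-7.4, -3.5, 15.5]
finger_gap: 0.0002
```

{"api": "play_rows", "payload": {
  "commands": [
    [0,0,0,-0.007,0,0,0],
    [0,0,0,-0.007,0,0,0],
    [0,0,0,0.1,0,0,0],
    [0,0,0,0.2,0,0,0],
    [0,0,0,0.3,0,0,0],
    [0,0,0,0.4,0,0,0],
    [0,0,0,0.4,0,0,0],
    [0,0,0,0.4,0,0,0]
  ]
}}

```text
time_s: 13.85
position: [0.5218, 0.3665, 0.2248]
tool_rot: [0.634, -0.633, 0.314, -0.315]
contact_force: [0.0, 0.0, -0.4]
finger_gap: 0.0004
```

Run:
```python
from h import *;from cell import ctrl
s=ctrl.capture('scene');o=ctrl.get_obs();w=ctrl.capture('wrist');T=wpose(o,w);t=ctrl.capture('top');print(C(o['position']),o['contact_force'],o['time_s'])
for n,c in(('s',s),('w',w)):
  h=cv2.cvtColor(c['image'],cv2.COLOR_RGB2HSV);m=cv2.inRange(h,(105,150,60),(125,255,255));r=np.ones_like(m)
  if n=='s': r[:]=0;r[250:350,255:315]=1
  n_,lab,st,_=cv2.connectedComponentsWithStats(m*r);i=1+st[1:,4].argmax();k=np.argwhere(lab==i)[:,::-1]
  q=cv2.approxPolyDP(cv2.convexHull(k.astype(np.int32)),2,True)[:,0];print(n,len(k),q.tolist())
  for b in(0,.03,.06,.1):
    P=[[x,-.066+l*np.cos(b)-.008*np.sin(b),.081+l*np.sin(b)+.008*np.cos(b)] for x in(-.032,.032) for l in(0,.133)]
    print(b,proj(c,W(P),T if n=='w' else None).round(1).tolist())
out=np.zeros((600,800,3),np.uint8);out[:480,:400]=cv2.resize(s['image'][210:345,235:347],(400,480),interpolation=2);out[:300,400:]=cv2.resize(w['image'],(400,300));out[300:600,400:]=cv2.resize(t['image'],(400,300))
cv2.imwrite('pics/p9.png',out[...,::-1])
```

```text
[-0.00036911  0.03361201  0.22280216] [-0.20579351 -0.43298893 -1.10056054] 13.9
s 1389 [[294, 331], [265, 336], [259, 286], [285, 282]]
0 [[287.3, 279.5], [296.8, 329.0], [258.9, 283.8], [265.9, 334.1]]
0.03 [[287.3, 279.4], [296.7, 327.8], [258.9, 283.7], [265.7, 332.9]]
0.06 [[287.3, 279.3], [296.6, 326.6], [258.9, 283.6], [265.6, 331.7]]
0.1 [[287.2, 279.2], [296.5, 324.8], [258.9, 283.5], [265.3, 329.9]]
w 9191 [[366, 174], [368, 217], [364, 331], [288, 303], [283, 178], [286, 175]]
0 [[281.9, 337.6], [276.9, 175.7], [359.3, 337.5], [363.6, 175.6]]
0.03 [[281.9, 337.9], [276.3, 176.8], [359.3, 337.8], [364.2, 176.7]]
0.06 [[281.9, 338.1], [275.7, 178.0], [359.3, 338.0], [364.7, 177.9]]
0.1 [[281.9, 338.4], [274.9, 180.0], [359.2, 338.4], [365.5, 179.9]]
```

View pics/p9.png

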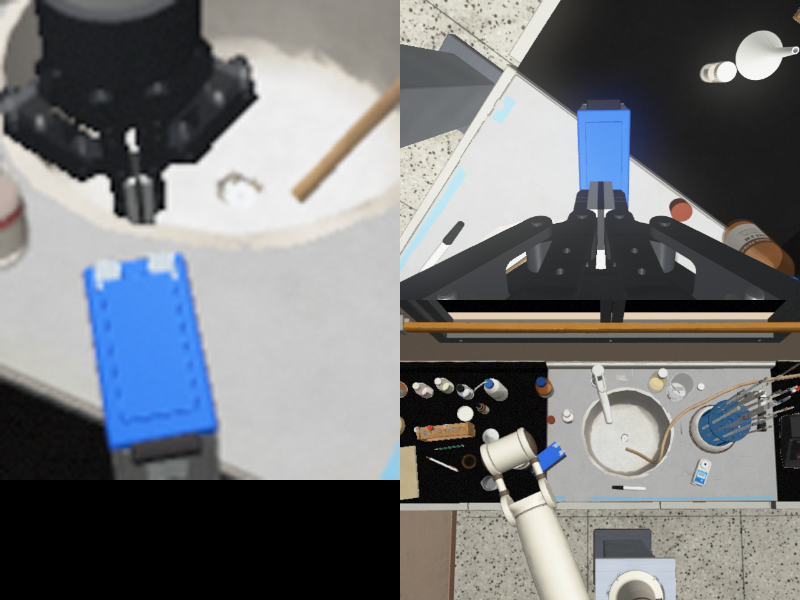

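```bash
python3 -c "
from cell import ctrl
print(ctrl.sign_off())"
```

```text
the job is handed in; nothing more can be done
None
```

The case is closed: I folded the orange flap flat over the vials first, then swung the blue lid fully shut. I only pushed, with the gripper shut throughout, and handed in at about 14 s of the 51 s allowed.

- **First flap push missed:** the real fingertip sits about 25 mm behind the reported TCP. The tip skimmed over the flap edge and then pressed on it with about 30 N, leaving the flap at about 0.5 rad. I backed off and allowed for the offset. The second push, from the front, took the flap down to its stop.
- **Flap check:** its free-edge corners matched the flat (1.571 rad) prediction to about 1 px in the scene view and within 4 px in the wrist view.
- **Lid check:** the lid's free-edge corners fit fully shut (0 rad) best, to about 2–3 px in the scene view and 2–6 px in the wrist view. The final press on the lid stopped 18 mm above the final press on the flap, matching 89 mm less 71 mm.
- **Other things:** the largest force read was about 34 N, at the wrist during the final flap press. In the last pictures the bystanders I could see appeared unmoved; the arm partly hid the spare vial and small beaker in the top view. I did not measure their positions. The robot was clear of everything at hand-in.

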